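# Fill the empty cells of the hammer-head carrier

## Task

The white carrier should leave the grinding bench full, one ball-pein hammer head in each of its four cells. Find the two empty cells and stand one of the two spare heads from the bench in each, upright on its flat face with the ball upward. Leave the heads that are already in the carrier in their cells, and leave the heavy block-shaped hammer head, the wooden handle and the rubber cleaning stick where they lie.

Things in the scene. Friction and masses are not known exactly. Their poses are not given: they have to be found in the camera images.
- carrier: off-white plastic carrier, fixed, 82 x 310 x 18 mm: one row of four open square cells along its y axis. Origin: centre of its underside, on the bench; z up, yaw within 0.3 rad. Cell centres at x = 0, y = -114, -38, 38, 114 mm in its frame; cells 70 x 70 mm inside, floor 4 mm above the bench, walls 6 mm thick, tops 18 mm above the bench.
- head_a_center (a point): steel ball-pein hammer head standing on its flat face, ball up, 76 mm tall. From the bottom: round face 34 mm across (to 18 mm), neck, round middle 30 mm across (24 to 52 mm up: grip here), neck, 23 mm ball. 0.2 to 0.45 kg. The point is its centre, 38 mm above the bottom; z is its axis. Two heads stand in the carrier at the start, two on the bench as spares: tell by position.
- head_b_center (a point): steel ball-pein hammer head standing on its flat face, ball up, 76 mm tall. From the bottom: round face 34 mm across (to 18 mm), neck, round middle 30 mm across (24 to 52 mm up: grip here), neck, 23 mm ball. 0.2 to 0.45 kg. The point is its centre, 38 mm above the bottom; z is its axis. Two heads stand in the carrier at the start, two on the bench as spares: tell by position.
- head_c_center (a point): steel ball-pein hammer head standing on its flat face, ball up, 76 mm tall. From the bottom: round face 34 mm across (to 18 mm), neck, round middle 30 mm across (24 to 52 mm up: grip here), neck, 23 mm ball. 0.2 to 0.45 kg. The point is its centre, 38 mm above the bottom; z is its axis. Two heads stand in the carrier at the start, two on the bench as spares: tell by position.
- head_d_center (a point): steel ball-pein hammer head standing on its flat face, ball up, 76 mm tall. From the bottom: round face 34 mm across (to 18 mm), neck, round middle 30 mm across (24 to 52 mm up: grip here), neck, 23 mm ball. 0.2 to 0.45 kg. The point is its centre, 38 mm above the bottom; z is its axis. Two heads stand in the carrier at the start, two on the bench as spares: tell by position.
- club_center (a point): bystander: block-shaped club hammer head of dark steel lying on the bench among the spares, 85 x 36 x 36 mm (x along its length), 0.75 kg; the point is its centre, 18 mm up. Not to be moved.
- shaft_center (a point): bystander: pale wooden hammer handle lying flat, 260 x 30 x 18 mm, x along its length; the point is its centre, 9 mm up. Not to be moved.
- stick_center (a point): bystander: tan rubber belt-cleaning stick, a block 80 x 40 x 40 mm, x along its length; the point is its centre, 20 mm up. Not to be moved.
Not all that is in view belongs to the job. What is shaped like the part that bears head_b_center but blue, pink or turquoise is not meant.

How it is judged:
By the outcome, as a careful person would: the job done as asked, in the order asked, and still so for the second after the job is handed in, with the robot touching nothing.
It also fails if it takes over 54 s, if anything falls off the work surface, if the arm or the gripper's body presses on something with over 40 N, if the wrist force passes 120 N, or if a joint passes its speed limit or range.

## Robot

A 6-joint arm with a two-finger parallel gripper is mounted at the origin on the work surface. World frame = base frame: x ahead of the robot, y to its left, z up, the work surface at z = 0. Lengths are in m, angles in degrees, forces in N, time in s.
With the tool pointing down it reaches from about 0.325 to 0.925 m from the base axis. Payload 3.1 kg.
Tool frame: the origin (TCP) lies at the very end of the fingers, on their centre line; the grasp point (between the pads) lies 19 mm behind it; z points along the fingers, y is the direction in which the jaws open and shut (so a half turn about z gives the same grasp; the last joint's range is limited). The gripper opens to 85 mm and grips with 20 to 120 N. Pads are 22 mm wide; open, the fingers measure 114 mm over their backs; the gripper's body (76 mm by 85 mm) begins 54 mm behind the grasp point. The pads swing forward as they close: fully open they stand 13 mm farther back than shut.
Start: joints at [-71.746, 12.427, 92.441, -0, 75.132, -6.429], TCP at [0.261, -0.568, 0.231] pointing down, gripper open.
Joint ranges: [-157.48, 157.48], [-44.54, 120.13], [17.64, 146.25], [-64.5, 244.5], [7.68, 150.69], [-147.95, 147.95]. Speed limits (degrees/s): [159.86, 159.86, 180, 180, 180, 180].

## Interface

Orientations are given as a 3x3 rotation matrix whose columns are the frame's x, y, z axes.
In Python, from plant import * gives the robot as it stands. The module is installed in compiled form; this text tells all that it offers. Calls block until the motion is done:
- movep(position, orientation): joint-space move of the TCP to a pose.
- move_l(position, max_speed=0.15, orientation=None): straight line of the TCP; orientation=None keeps the orientation; max_speed is the mean speed in m/s.
- set_joints(angles): joint-space move.
- move_gripper(opening): finger opening in m; the grip force is fixed at half the most; returns when the fingers have stopped.
- dwell(seconds).
- inverse_kinematics(position, orientation): joint angles nearest the present ones, or None.
- read_camera(name): name is "side" or "top"; returns a dict with "img" (384x512x3 uint8, red, green, blue), "fx", "fy", "cx", "cy" (pixels), "R" (3x3) and "t" (3): a world point X has camera coordinates R X + t. Camera axes: x right, y down, z forward; pixel columns grow to the right and rows downward; lengths in m; the calibration is good to about 2 mm. A picture is of the moment at which its call begins. There is no depth.
A pose or a line that the arm cannot do raises IKError and nothing moves.
- sign_off(): hands the job in, once; it reports no verdict.
Readings, each from a call of its own:
- get_t(): time.
- get_joint_positions(): joint angles.
- get_joint_vel(): joint speeds.
- get_joint_efforts(): joint torques, N m.
- get_ee_pos(): TCP position.
- get_ee_rot(): TCP orientation.
- get_wrist_force(): force on the tool from outside, world axes, zero at the start.
- get_ft_torque(): the same for the moment, N m.
- get_opening(): finger opening in m.
Only numpy, scipy, OpenCV 4.12 (cv2) and the standard library are available. Lean on these libraries where they do the work, as an engineer would, in place of code of your own. Each camera call takes 0.05 s, during which the arm holds its last target.

## Working session

There is one attempt and no reset: what is moved stays moved. The work goes in short steps, each a Python script; the robot and the scene stay as the last script left them, time stands still between calls to the robot, and variables do not carry over. Pictures are saved under pics/ and viewed, and the job is handed in when it is done.

```bash
mkdir -p pics; python3 - <<'E'
from plant import *
import cv2,pickle
for n in("side","top"):
    c=read_camera(n); pickle.dump(c,open(n+"0.pkl","wb"))
    cv2.imwrite(f"pics/{n}0.png",cv2.resize(c["img"][:,:,::-1],(768,576),interpolation=cv2.INTER_CUBIC))
    print(n,c["fx"],c["cx"],c["cy"],c["R"],c["t"])
print(get_t())
E
```

```text
side 398.58602075558395 257.22979879475815 201.33718074978583 [[-0.94985249 -0.31254431 -0.00981335]
 [-0.19862458  0.6272834  -0.75303639]
 [ 0.24151299 -0.71332432 -0.65790568]] [0.54245117 0.19546466 0.87549336]
top 377.98483582617126 259.34333975672064 188.0156711735543 [[-0.02801821 -0.99957591  0.00793658]
 [-0.98790408  0.02647791 -0.15278891]
 [ 0.15251397 -0.01212145 -0.98822698]] [-0.04739632  0.60828983  0.80015253]
0.1
```

View pics/top0.png

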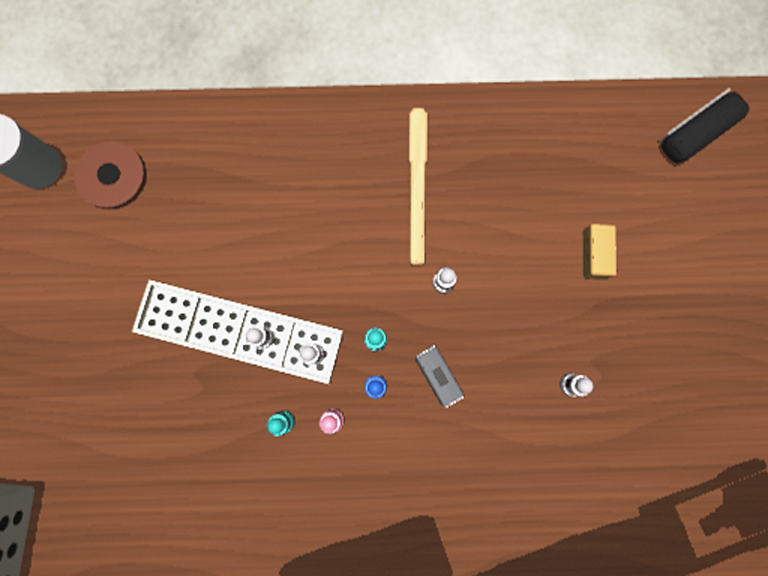

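View pics/side0.png

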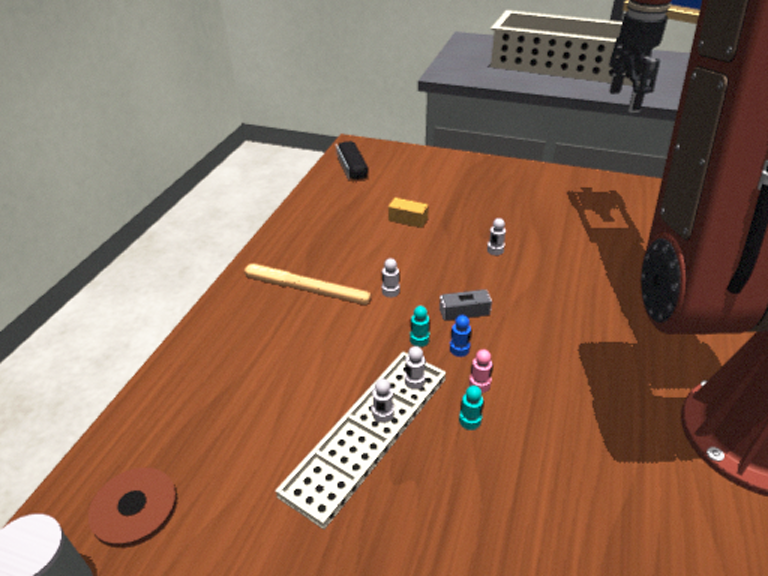

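Top view (pixels ×1.5): the candidates are steel heads on the bench at (445,278) and (577,385), and steel heads in the carrier at (258,338) and (310,353). The decoys are turquoise at (375,339) and (280,424), blue at (376,386) and pink at (331,421). I choose the two steel heads on the bench. The empty cells are the two left ones, at about (170,310) and (217,322). Close crops next.

```bash
python3 - <<'E'
import cv2,pickle,numpy as np
t=pickle.load(open("top0.pkl","rb"))["img"][:,:,::-1]; s=pickle.load(open("side0.pkl","rb"))["img"][:,:,::-1]
def cr(im,x,y,w,h,k): return cv2.resize(im[y:y+h,x:x+w],(w*k,h*k),interpolation=cv2.INTER_NEAREST)
a=np.hstack([cr(t,277,167,40,40,10),cr(t,364,237,40,40,10)])
cv2.imwrite("pics/c1.png",a)
a=np.hstack([cr(s,240,163,40,40,10),cr(s,311,137,40,40,10)])
cv2.imwrite("pics/c2.png",a)
cv2.imwrite("pics/c3.png",cr(t,80,175,156,90,5))
cv2.imwrite("pics/c4.png",cr(s,180,225,120,125,4))
E
```

```text
(no output)
```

View pics/c1.png

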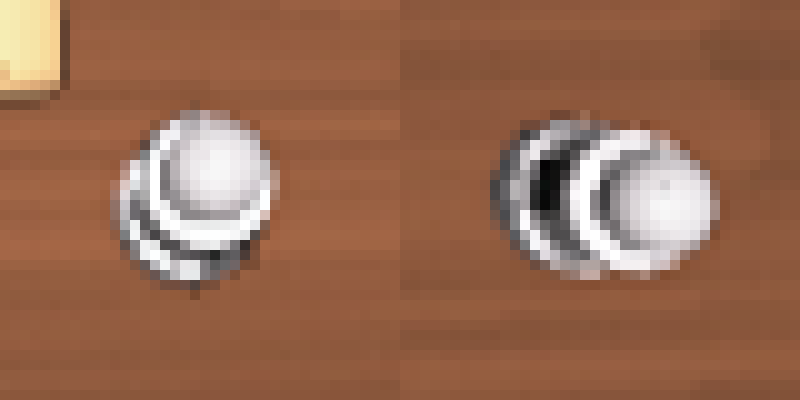

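View pics/c2.png

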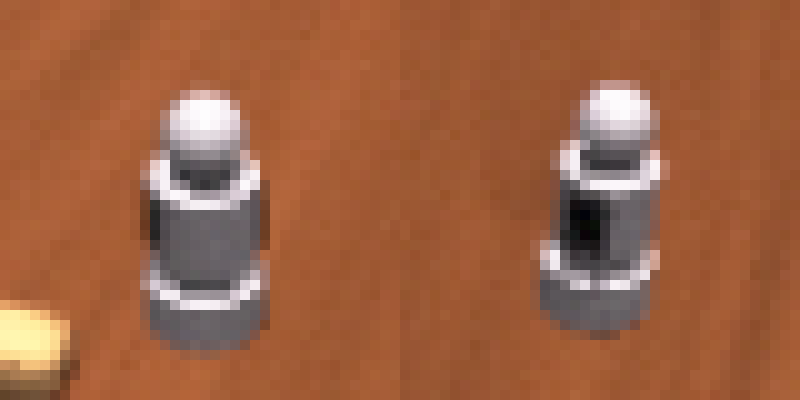

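View pics/c3.png

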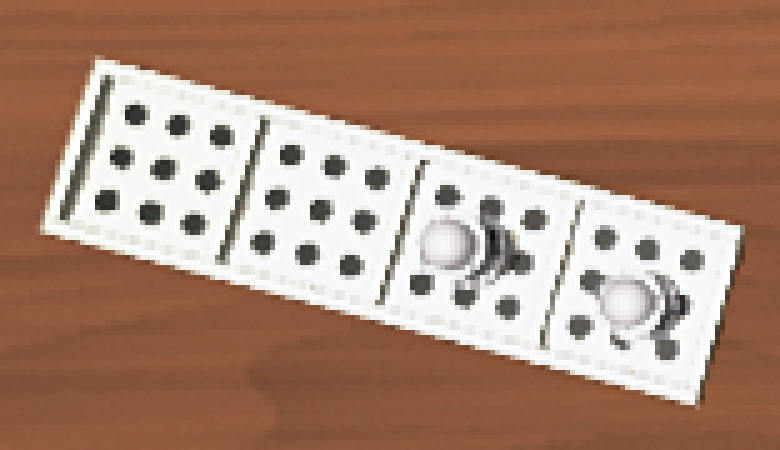

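View pics/c4.png

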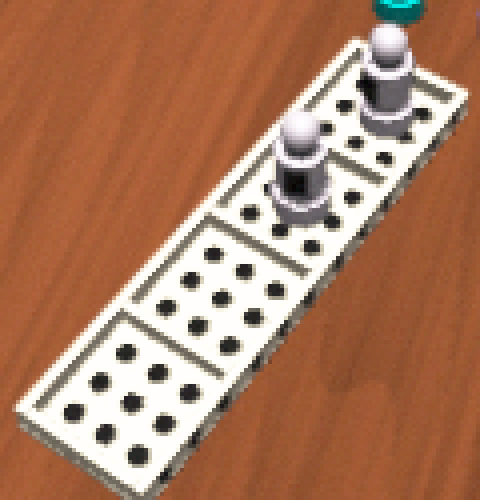

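The crops confirm both spares are bare steel with a black eye, and that the two left cells are empty. Localizing them now.

```bash
cat > h.py <<'E'
import numpy as np,pickle
from scipy.optimize import least_squares
C={n:pickle.load(open(n+"0.pkl","rb")) for n in("side","top")}
def proj(n,X):
    c=C[n];p=np.asarray(X)@np.array(c["R"]).T+c["t"]
    return np.stack([c["fx"]*p[...,0]/p[...,2]+c["cx"],c["fy"]*p[...,1]/p[...,2]+c["cy"]],-1)
E
python3 - <<'E'
from h import *
for nm,tp,sp in [("H1",(298.1,182.9),(259.7,175.5)),("H2",(389.6,256.4),(332,148.3)),
   ("inC3",(80+449/5-.5,175+243/5-.5),(180+299/4-.5,225+132/4-.5)),("inC4",(80+628/5-.5,175+302/5-.5),(180+389/4-.5,225+46/4-.5))]:
    f=lambda X:np.r_[proj("top",X)-tp,proj("side",X)-sp]
    r=least_squares(f,[.5,0,.06]);print(nm,r.x,r.fun.round(2))
def carr(p,pts):
    c,s=np.cos(p[2]),np.sin(p[2]);pts=np.asarray(pts)
    return np.stack([p[0]+c*pts[:,0]-s*pts[:,1],p[1]+s*pts[:,0]+c*pts[:,1],pts[:,2]],-1)
cor=[(.041,.155,.018),(.041,-.155,.018),(-.041,-.155,.018),(-.041,.155,.018)]
hol=[(0,.114,.004),(0,.038,.004)]
tpx=np.array([(98,57),(745,228),(698,405),(40,233),(163,169),(320,210)])/5+[80,175]-.5
spx=np.array([(131,403),(221,299)])/4+[180,225]-.5
spc=np.array([(15,407),(357,38),(468,95),(140,497)])/4+[180,225]-.5
f=lambda p:np.r_[(proj("top",carr(p,cor+hol))-tpx).ravel(),(proj("side",carr(p,hol))-spx).ravel(),(proj("side",carr(p,cor))-spc).ravel()]
r=least_squares(f,[.5,.2,.2],loss="soft_l1");print(r.x,r.fun.reshape(-1,2).round(1))
print(carr(r.x,[(0,y,.0) for y in(.114,.038,-.038,-.114)]))
# decoys/club/shaft approx at height
for nm,p,z in[("teal",(375,337),.06),("blue",(376,385),.06),("pink",(331,421),.06),("teal2",(278,426),.06),("shaftend",(417,264),.018),("club",(440,376),.036),("clubE1",(425,351),.036),("clubE2",(454,402),.036)]:
    c=C["top"];d=np.array([(p[0]/1.5-c["cx"])/c["fx"],(p[1]/1.5-c["cy"])/c["fy"],1])
    R=np.array(c["R"]);o=-R.T@c["t"];d=R.T@d;print(nm,(o+d*(z-o[2])/d[2]).round(3))
E
```

```text
H1 [ 0.61257251 -0.14910974  0.06726999] [ 0.01  0.05 -0.07 -0.01]
H2 [ 0.44861602 -0.33682131  0.06895705] [ 0.01  0.04 -0.06 -0.  ]
inC3 [0.53306697 0.13222588 0.06697251] [-0.06 -0.27  0.28  0.04]
inC4 [0.50510089 0.05530541 0.06685582] [ 0.    0.01 -0.01 -0.  ]
[ 0.54306331  0.16940725 -0.28517969] [[-0.3  0. ]
 [-0.4  0.1]
 [-0.7 -0.1]
 [-0.1 -0.8]
 [ 0.4 -0.2]
 [ 0.2 -0. ]
 [ 0.3  0.2]
 [ 0.3  0.2]
 [-0.2  0.2]
 [-0.4 -0.1]
 [ 0.6 -0.5]
 [ 0.5 -0.7]]
[[0.57513492 0.27880291 0.        ]
 [0.55375384 0.20587247 0.        ]
 [0.53237277 0.13294202 0.        ]
 [0.5109917  0.06001158 0.        ]]
teal [ 0.525 -0.041  0.06 ]
blue [ 0.456 -0.041  0.06 ]
pink [0.408 0.024 0.06 ]
teal2 [0.403 0.099 0.06 ]
shaftend [ 0.638 -0.109  0.018]
club [ 0.466 -0.136  0.036]
clubE1 [ 0.503 -0.115  0.036]
clubE2 [ 0.428 -0.154  0.036]
```

```bash
cat > m.py <<'E'
from h import *
from plant import *
import cv2
def rot(deg):
    a=np.radians(deg);y=np.array([np.cos(a),np.sin(a),0]);z=np.array([0,0,-1.])
    return np.stack([np.cross(y,z),y,z],1)
def best(p,deg):
    q0=np.array(get_joint_positions());b=None
    for d in(deg,deg+180):
        q=inverse_kinematics(p,rot(d))
        if q is not None:
            m=abs(np.array(q)-q0).max()
            if b is None or m<b[0]: b=(m,d,q)
    return rot(b[1]),b
def head(tp,sp,z=.0645):
    r=least_squares(lambda X:np.r_[proj("top",[*X,z])-tp,proj("side",[*X,z])-sp],[.5,0]);return r.x
def snap(n,name):
    c=read_camera(n);cv2.imwrite(f"pics/{name}.png",cv2.resize(c["img"][:,:,::-1],(768,576),interpolation=cv2.INTER_CUBIC));pickle.dump(c,open(name+".pkl","wb"))
def st(s): print(s,"t",round(get_t(),2),"p",np.round(get_ee_pos(),4),"open",round(get_opening(),4),"F",np.round(get_wrist_force(),1))
E
python3 - <<'E'
from m import *
H=head((389.6,256.4),(332,148.3));print(H)
R,b=best([H[0],H[1],.15],-10);print(b)
movep([H[0],H[1],.15],R);st("above")
move_l([H[0],H[1],.020],.12);st("down")
move_gripper(.0);st("grip")
move_l([H[0],H[1],.18],.15);st("lift")
snap("side","s1")
E
```

```text
[ 0.44864273 -0.33909819]
(np.float64(27.80693654867453), -10, array([-4.42333731e+01,  9.68295204e+00,  1.04909682e+02, -2.54444375e-14,
        6.54073655e+01, -3.42333731e+01]))
above t 1.27 p [ 0.4487 -0.3404  0.1507] open 0.0851 F [-0.  -0.6  0.5]
down t 2.51 p [ 0.4494 -0.3398  0.021 ] open 0.0854 F [1.  0.1 0.5]
grip t 3.07 p [ 0.4487 -0.3393  0.0205] open 0.0285 F [-1.5  1.2  4.4]
lift t 4.28 p [ 0.4478 -0.3384  0.1785] open 0.0286 F [ 0.4  0.2 -2.9]
```

View pics/s1.png

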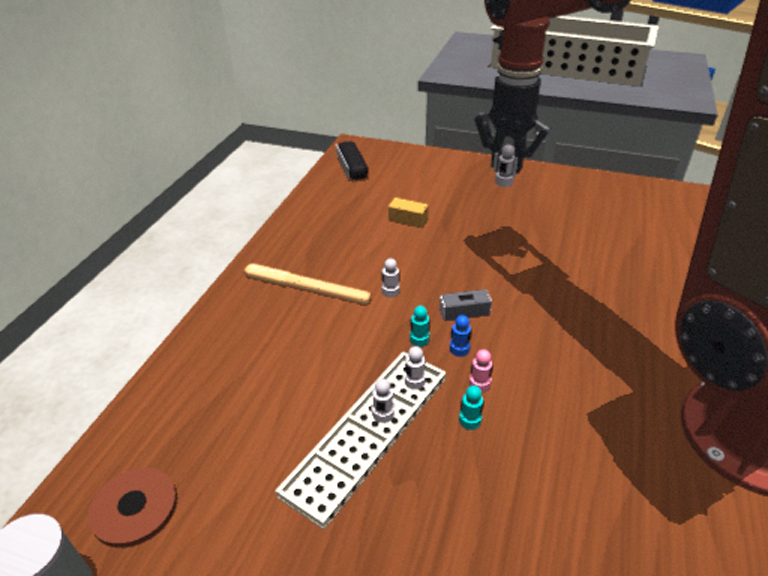

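The head hangs upright in the fingers at (505,163) and the fingers closed to 28.5 mm. Placing it in the far cell.

```bash
cat >> m.py <<'E'
def place(x,y,name,zg=.020):
    R,b=best([x,y,.18],-16.3);print(b[:2])
    movep([x,y,.18],R);st("above")
    move_l([x,y,.045],.12);dwell(.15);f0=get_wrist_force()[2];st("low")
    for z in np.arange(zg+.012,zg+.002,-.001):
        move_l([x,y,z],.02)
        if get_wrist_force()[2]-f0>2.5: break
    st("contact");print("z",z)
    move_gripper(.05);dwell(.1);st("open")
    move_l([x,y,.15],.12);st("up")
E
python3 - <<'E'
from m import *
place(.5751,.2788,"p1")
snap("side","s2");snap("top","t2")
E
```

```text
(np.float64(70.10799634731717), -16.3)
above t 6.58 p [0.5756 0.2777 0.18  ] open 0.0287 F [ 1.2 -0.5 -2.4]
low t 8.01 p [0.576  0.2791 0.0462] open 0.0283 F [ 0.2  0.  -2.3]
contact t 10.81 p [0.5753 0.2789 0.0246] open 0.0283 F [-1.7 -0.4  2. ]
z 0.023999999999999994
open t 11.25 p [0.5753 0.2788 0.0241] open 0.0504 F [-0.5  0.1 -0.1]
up t 12.45 p [0.5742 0.2785 0.1487] open 0.0498 F [ 0.  -0.5 -0.2]
```

View pics/s2.png

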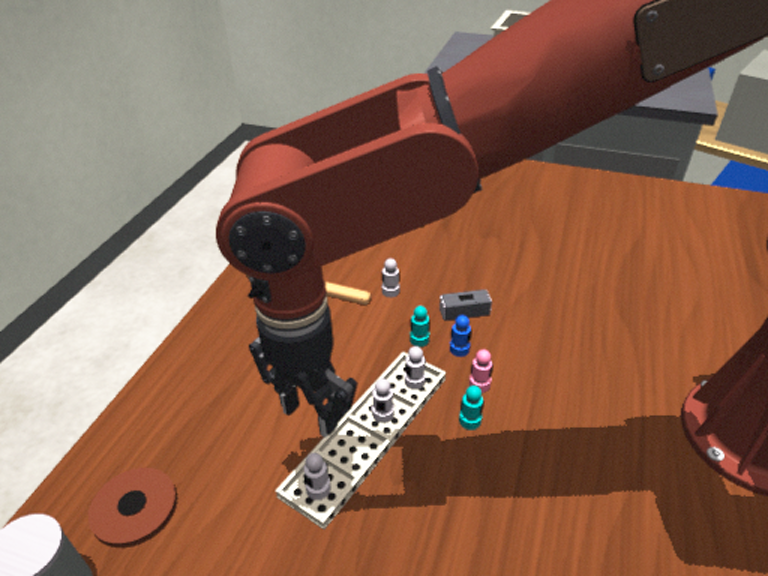

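View pics/t2.png

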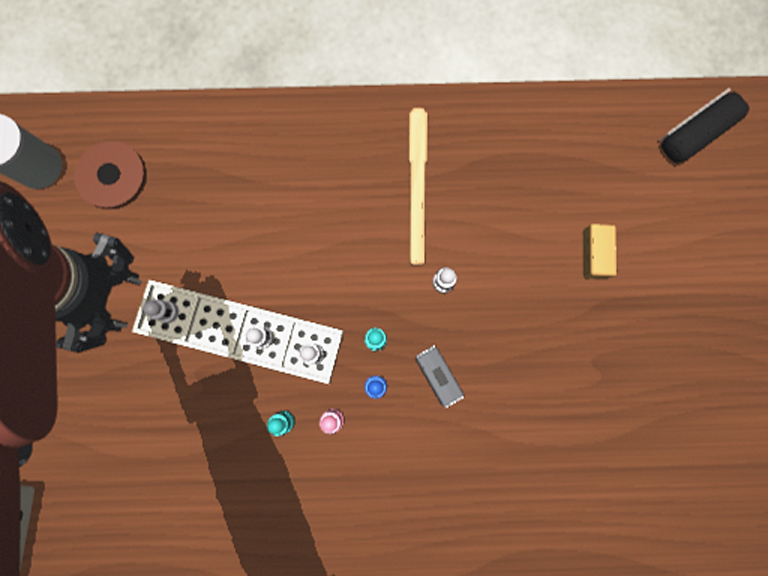

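The first head stands in the end cell at side (316,478), top (158,308). Nothing else has moved. Now the second spare, with the jaws turned clear of the wooden handle.

```bash
python3 - <<'E'
from m import *
H=head((298.1,182.9),(259.7,175.5));print(H)
p=get_ee_pos();move_l([p[0],p[1],.18],.15)
move_gripper(.085)
R,b=best([H[0],H[1],.16],-50);print(b[:2])
movep([H[0],H[1],.16],R);st("above")
move_l([H[0],H[1],.020],.12);st("down")
move_gripper(.0);st("grip")
move_l([H[0],H[1],.18],.15);st("lift")
snap("side","s3")
E
```

```text
[ 0.61310615 -0.15006276]
(np.float64(39.696988812624866), -50)
above t 14.93 p [ 0.6134 -0.1489  0.1601] open 0.0851 F [-0.5 -1.1 -0.2]
down t 16.24 p [ 0.6141 -0.1504  0.0212] open 0.0848 F [ 0.4  0.2 -0.2]
grip t 16.8 p [ 0.6133 -0.15    0.0205] open 0.0288 F [-1.5  2.1  3.9]
lift t 18.02 p [ 0.612  -0.1497  0.1783] open 0.0284 F [-0.8  0.8 -2.8]
```

View pics/s3.png

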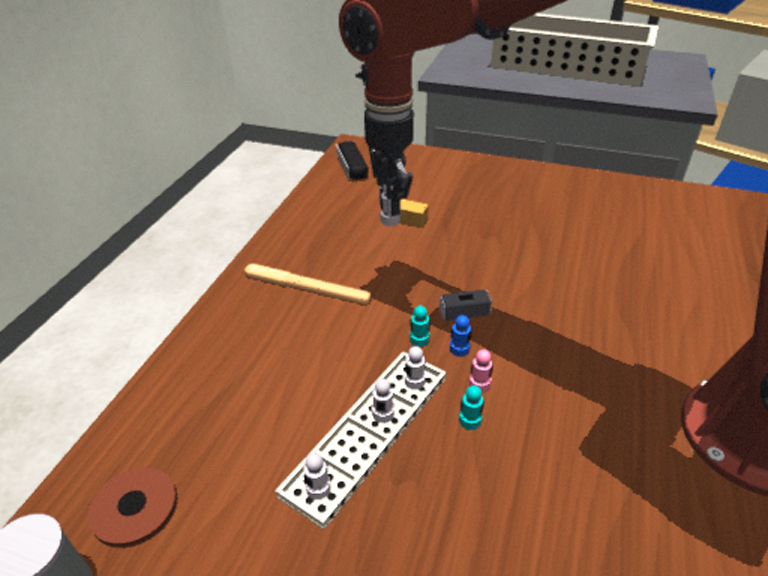

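The second head is held at (390,212). The handle and the club head haven't moved, and the remaining empty cell is at (350,450).

```bash
python3 - <<'E'
from m import *
place(.5538,.2059,"p2")
p=get_ee_pos();move_l([p[0],p[1],.2],.15)
movep([.40,-.25,.25],best([.40,-.25,.25],-16)[0]);dwell(.2)
snap("side","s4");snap("top","t4");st("end")
E
```

```text
(np.float64(33.71277010959469), -16.3)
above t 19.42 p [0.5544 0.2049 0.18  ] open 0.0285 F [ 0.9 -0.1 -3.7]
low t 20.84 p [0.5546 0.2061 0.0461] open 0.0285 F [ 0.5 -0.5 -3.1]
contact t 23.64 p [0.554  0.206  0.0245] open 0.0284 F [-1.4 -0.5  1.5]
z 0.023999999999999994
open t 24.08 p [0.554  0.2059 0.0241] open 0.05 F [ 0.4  0.  -0.9]
up t 25.28 p [0.5529 0.2057 0.1488] open 0.0501 F [-0.   0.2 -0. ]
end t 27.82 p [ 0.4003 -0.2496  0.2499] open 0.0501 F [-1.2  0.5  0.1]
```

View pics/s4.png

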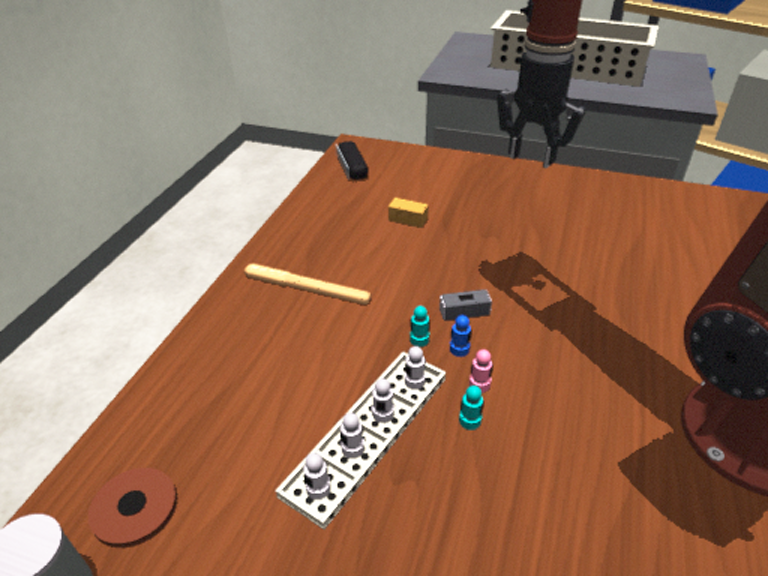

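View pics/t4.png

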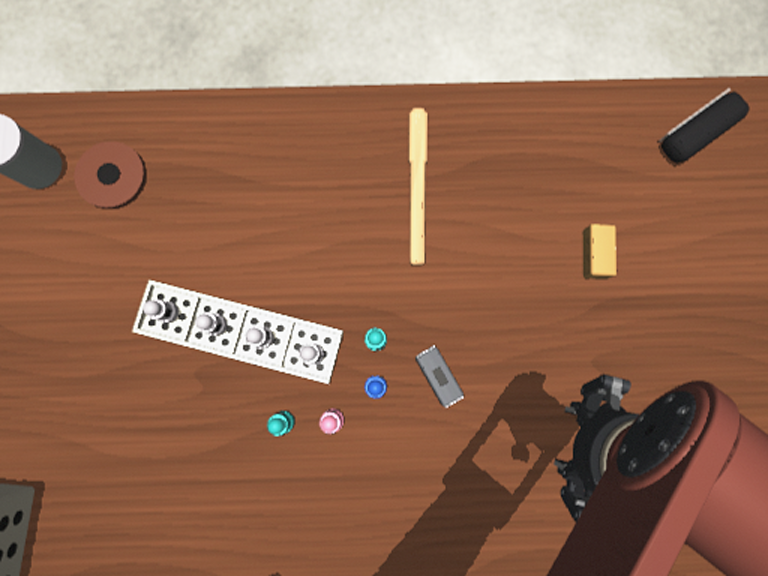

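All four cells hold an upright steel head: side view (316,478), (350,436), (382,400) and (415,368). The club head, handle, stick and decoys are at their starting pixels, and the arm is clear.

```bash
python3 -c "
from plant import *
sign_off();print(get_t())"
```

```text
the job is handed in; nothing more can be done
the job is handed in; nothing more can be done
```

The carrier is full: I stood the two spare steel heads upright, ball up, in its two empty cells and handed the job in at about 28 s on the robot's clock.

- **Final pictures:** Both cameras show four upright heads, one in each cell. The club head, handle, cleaning stick, coloured look-alikes and the two original heads are at the same pixels as at the start.
- **Forces:** Each head touched the cell floor with about 5 N. No wrist force I read went above about 5 N, but I read it only at checkpoints, not continuously.
- **Small disagreements:** When I located the balls from both cameras they came out 2–4 mm too high. I fixed their height to the known value instead. The fingers closed to about 28.5 mm on the 30 mm middle of each head, and both heads still lifted and stood straight.

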